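# Unlock the tool chest

### The arm

A 6-joint arm with a two-finger parallel gripper is mounted at the origin on the work surface. World frame = base frame: x ahead of the robot, y to its left, z up, the work surface at z = 0. Lengths are in m, angles in rad, forces in N, time in s.
With the tool pointing down it reaches from about 0.375 to 0.9 m from the base axis. Payload 3.1 kg.
Tool frame: the origin (TCP) lies midway between the tips of the shut fingers; the grasp point (between the pads) lies 19 mm behind it (grip_depth is the distance from the TCP to the grasp point, in m); y points along the fingers, z is the direction in which the jaws open and shut, and the axes are right-handed (so a half turn about y gives the same grasp; the last joint's range is limited). The gripper opens to 85 mm and grips with 20 to 120 N. Pads are 22 mm wide; open, the fingers measure 114 mm over their backs; the gripper's body (76 mm by 85 mm) begins 54 mm behind the grasp point. The pads swing forward as they close: fully open they stand 13 mm farther back than shut.
Start: joints at [-1.385, 0.527, 1.433, -0, 1.181, -0.178], TCP at [0.222, -0.584, 0.231] pointing down, gripper open.
Joint ranges: [-3.08, 3.08], [-0.75, 2.2], [0.22, 2.44], [-1.43, 4.57], [0, 2.65], [-2.85, 2.85]. Speed limits (rad/s): [2.79, 2.79, 3.14, 3.14, 3.14, 3.14].

### API

Orientations are given as a unit quaternion [x, y, z, w].
In Python, from station import sense, snapshot, camera_model, sign_off, grip_depth gives the robot as it stands.
- The arm moves only by the tool play_rows, never from a script. Its argument "deltas" is a list of rows, each a list of 6 numbers: the shift along the tool's x, y, z in m, then the turn, a rotation vector about the tool's x, y, z in rad. A call has 1 to 12 rows; each row is the pose to reach, as a shift and turn from the pose commanded when the call began, along the tool's axes at that moment; what a row does not reach only later rows make up. A row lasts 1/10 s, in which the tool goes at most 50 mm and 8.59 degrees, less where a joint would pass 70% of its speed; a pose out of reach is approached as far as the arm can. A call with a gripper value outside its range is refused whole. "gripper" is the finger opening in m, from 0 to 0.0854, set as the call begins (left out, the last holds). The fingers move at their own pace and stop on an object; "force" is the grip in N (left out, the last holds). Time passes only in rows, so rows that repeat a pose let the fingers close. It gives the time, the measured TCP pose, the force and the opening at its end, in the units of the state.
- sense(): the state, without advancing time (a new reading comes with each control period).
- snapshot(name): name is "side" or "top"; returns the picture (384x512x3 uint8, red, green, blue); there is no depth.
- camera_model(name): a dict with "fx", "fy", "cx", "cy" (pixels), "distortion" ([k1, k2, p1, p2, k3] as OpenCV has them; the pictures are not rectified), "camera_from_world" (4x4, takes a point from world to camera coordinates). Camera axes: x right, y up, looking along -z (the intrinsics and any distortion apply to the point x, -y, -z); pixel columns grow to the right and rows downward; lengths in m; the calibration is good to about 2 mm. A picture is of the moment at which its call begins. camera_model takes no time and is no camera call.
- sign_off(): hands the job in, once; it reports no verdict.
The state is a dict: "t": time; "q": joint angles; "qd": joint speeds; "tau": joint torques, N m; "tcp_pos": TCP position; "tool_rot": TCP orientation; "force": force on the tool from outside, world axes, zero at the start; "ft_torque": the same for the moment, N m; "finger_gap": opening from 0.0 (shut) to 1.0 (fully open).
Only numpy, scipy, OpenCV 4.12 (cv2) and the standard library are available. Lean on these libraries where they do the work, as an engineer would, in place of code of your own. Each camera call takes 0.05 s, during which the arm holds its last target.

### The job

Unlock the tool chest: roll its three thumbwheels to the code 5 - 2 - 4, from left to right as seen from the robot (each wheel shows its number as pips facing straight up), then slide the bolt to the right until it is fully drawn. Stroke one wheel at a time, pressing lightly since the wheels sit loose on stiff springs, do not force the bolt, and leave the things lying around where they are.

Things in the scene. Friction and masses are not known exactly. Their poses are not given: they have to be found in the camera images.
- chest: Grey steel tool chest, 366 wide (y), 226 deep (x), lid top 120 high, fixed to the table. Origin at the centre of its underside; z up, x from the front (robot's side) to the back, y to the left along the row of wheels. On the lid: the lock with three thumbwheels and, at the right, the bolt.
- lock_head (a point): Top centre of the steel block that holds the wheels: 136 long (chest y -30 to 106), 70 deep (x -35 to 35), top 150 above the table. Three wheels (radius 22, 18 wide, axles along y) stand in slots 42 apart, rims about 12 proud of it. Black pips, 1 to 6, as on a die, lie 60 degrees apart on each rim; a wheel reads the number facing straight up, in line with the black lines by the slots.
- crown_left (a point): Nominal top of the left wheel's rim, mid width, chest y = 80, 162 above the table. It is fixed to the chest: the true crown lies up to 4.5 mm higher or lower, differently for each wheel, and is not measured. The wheels turn by friction when the rim's crown is pressed and stroked along the chest's x: the drag at the rim is about 3 N, so press with at least 6 N; 8 to 12 N is good. They stay where left.
- crown_middle (a point): Nominal top of the middle wheel's rim, mid width, chest y = 38, 162 above the table. It is fixed to the chest: the true crown lies up to 4.5 mm higher or lower, differently for each wheel, and is not measured. Each wheel sits on a stiff spring, 5 N per mm, with at most 7 mm of travel. The rim can wedge in the seam of shut fingers that stand one behind the other along the stroke: keep them side by side along the axle.
- crown_right (a point): Nominal top of the right wheel's rim, mid width, chest y = -4, 162 above the table. It is fixed to the chest: the true crown lies up to 4.5 mm higher or lower, differently for each wheel, and is not measured. More than 20 N on a wheel damages it. Touch only one wheel at a time.
- wheel_left (a joint): Turn of the left wheel, rad. 0 = number 1 faces up, 1.047 = 2, 2.094 = 3, 3.142 = 4, 4.189 = 5, 5.236 = 6; it grows as the wheel's top moves to the chest's +x (away from the robot). Stops at -0.40 and 5.64. Set well when within 0.25 rad of its number.
- wheel_middle (a joint): Turn of the middle wheel, rad. 0 = number 1 faces up, 1.047 = 2, 2.094 = 3, 3.142 = 4, 4.189 = 5, 5.236 = 6; it grows as the wheel's top moves to the chest's +x (away from the robot). Stops at -0.40 and 5.64. Set well when within 0.25 rad of its number.
- wheel_right (a joint): Turn of the right wheel, rad. 0 = number 1 faces up, 1.047 = 2, 2.094 = 3, 3.142 = 4, 4.189 = 5, 5.236 = 6; it grows as the wheel's top moves to the chest's +x (away from the robot). Stops at -0.40 and 5.64. Set well when within 0.25 rad of its number.
- bolt (a joint): Travel of the sliding bolt, m: 0 shut, 0.035 fully drawn, where it stops. It slides to the chest's -y (right), away from the wheels, with about 3 N of friction, stays where left, and is truly blocked after about 2 mm unless all three wheels are at the code.
- bolt_knob (a point): Top centre of the bolt's steel knob (moves with it): an upright block 14 (y) x 30 (x), from 4 to 50 above the lid, its top 170 above the table, at chest x = 0, y = -75 when shut. It stands 20 higher than the lock head; 38 mm lie between it and the lock head's right end when shut. Above 25 N the bolt is damaged.
- jar: Grey plastic jar, diameter 44, height 40, standing on the chest lid behind the lock; origin at the centre of its underside (mm). Leave it alone.
- hexnut: Steel nut-like disc, diameter 34, height 16, lying on the chest lid behind the lock; origin at the centre of its underside (mm). Leave it alone.
- square: Aluminium L-shaped welding square, legs 100, 14 thick, flat on the table; origin on its underside (mm). Leave it alone.
- wrench: Steel wrench lying on the table; origin on its underside (mm). Leave it alone.
- hammer: Hammer lying on the table; origin on its underside (mm). Leave it alone.
- tube: Square dark steel tube offcut 140 x 40 x 40, lying on the table; origin at the centre of its underside (mm). Leave it alone.
- tape: Tape measure case 70 x 35 x 65 high, on the table; origin at the centre of its underside (mm). Leave it alone.

How it is judged:
On the way, in this order (a step that is already met when the one before it is completed fails the run):
1. all three wheels show the code while the bolt is still shut (value of joint wheel_left between 3.939 and 4.439 rad and value of joint wheel_middle between 0.797 and 1.297 rad and value of joint wheel_right between 2.892 and 3.392 rad and value of joint bolt below 0.004 m), for 0.2 s.
2. the bolt is drawn fully (value of joint bolt above 0.031 m), for 0.2 s.
At the end, for the whole second after the job is handed in: The wheels read 5 - 2 - 4 from left to right, each within 0.25 rad (14 degrees) of its number facing straight up, and the bolt is at rest, drawn at least 31 mm of its 35 mm (value of joint wheel_left between 3.939 and 4.439 rad and value of joint wheel_middle between 0.797 and 1.297 rad and value of joint wheel_right between 2.892 and 3.392 rad and value of joint bolt above 0.031 m and velocity of joint bolt below 0.01 m/s); the robot touches nothing.
It fails at once if a wheel is pushed with more than 20 N (contact force between the fingers and wheel_left above 20 N or contact force between the fingers and wheel_middle above 20 N or contact force between the fingers and wheel_right above 20 N).
It fails at once if two wheels are touched at once ((contact force between the arm and wheel_left above 0.5 N and contact force between the arm and wheel_middle above 0.5 N) or (contact force between the arm and wheel_middle above 0.5 N and contact force between the arm and wheel_right above 0.5 N)).
It fails at once if the bolt is forced with more than 25 N (contact force between the fingers and bolt above 25 N).
It fails at once if one of the things lying around is moved more than 30 mm (distance of any of jar, hexnut, square, wrench, hammer, tube, tape from where it was at the start of the episode above 0.03 m).
It also fails if it takes over 72 s, if anything falls off the work surface, if the arm or the gripper's body presses on something with over 40 N, if the wrist force passes 120 N, or if a joint passes its speed limit or range.

## Working session

There is one attempt and no reset: what is moved stays moved. The work goes in short steps, Python scripts to look and compute and a tool call to move; the robot and the scene stay as the last step left them, time stands still between calls to the robot, and variables do not carry over. Pictures are saved under pics/ and viewed, and the job is handed in when it is done.

Besides the shell and the picture viewer there is one more tool, called after "Emit:" as a command line: name --pt "numbers of a row" for each row, then --argument value for the rest. play_rows: Moves the arm, as the interface text tells. Its arguments: {"type":"object","properties":{"deltas":{"type":"array"},"gripper":{"type":"number"},"force":{"type":"number"}},"required":["deltas"]}

```bash
ls; mkdir -p pics; python3 - <<'E'
from station import *
import cv2,numpy as np
s=sense();print(s)
for n in("side","top"):
    im=snapshot(n);cv2.imwrite(f"pics/{n}0.png",im[:,:,::-1]);m=camera_model(n);print(n,m)
E
```

```text
pics
{'t': 0.0, 'q': array([-1.38549603e+00,  5.28472111e-01,  1.43390153e+00, -4.23649573e-05,
        1.18139198e+00, -1.78527379e-01]), 'qd': array([ 0.00114225,  0.00010403,  0.00040676,  0.00020704, -0.0003592 ,
        0.00144048]), 'tau': array([ 2.45730587e-05, -4.42348301e+01, -1.78024596e+01, -2.23095635e-04,
        8.48617055e-03,  7.24711725e-06]), 'tcp_pos': array([ 0.22227522, -0.58337345,  0.23033021]), 'tool_rot': array([-0.1279462 ,  0.69620576, -0.69466934,  0.1279133 ]), 'force': array([-0.15635323,  0.23572592, -0.01065462]), 'ft_torque': array([-0.04113788, -0.02277748,  0.03092427]), 'finger_gap': 1.000075220345361}
side {'fx': 474.32251293540753, 'fy': 474.32251293540753, 'cx': 254.4041208847729, 'cy': 188.28971300506274, 'distortion': array([0.0325243, 0.       , 0.       , 0.       , 0.       ]), 'camera_from_world': array([[ 0.98381714, -0.17897759,  0.00841801, -0.52027669],
       [ 0.12416133,  0.71486549,  0.68815064, -0.14112253],
       [-0.12918128, -0.6759692 ,  0.72551901, -1.31988085],
       [ 0.        ,  0.        ,  0.        ,  1.        ]])}
top {'fx': 350.02344440283775, 'fy': 350.02344440283775, 'cx': 262.13547807420514, 'cy': 183.92492651069654, 'distortion': array([-0.05964133,  0.        ,  0.        ,  0.        ,  0.        ]), 'camera_from_world': array([[-4.61459288e-04, -9.99938358e-01, -1.10935903e-02,
         5.62120661e-03],
       [ 9.88961369e-01, -2.10010675e-03,  1.48158697e-01,
        -5.30651253e-01],
       [-1.48172862e-01, -1.09027630e-02,  9.88901377e-01,
        -1.00852515e+00],
       [ 0.00000000e+00,  0.00000000e+00,  0.00000000e+00,
         1.00000000e+00]])}
```

View pics/side0.png

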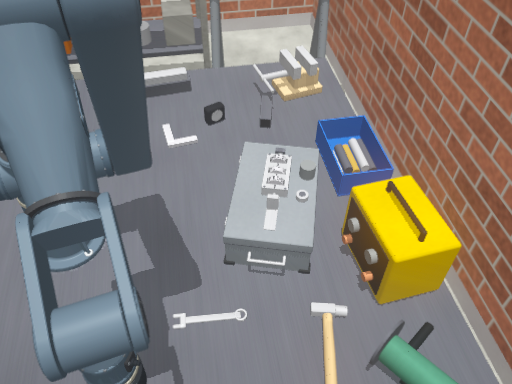

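View pics/top0.png

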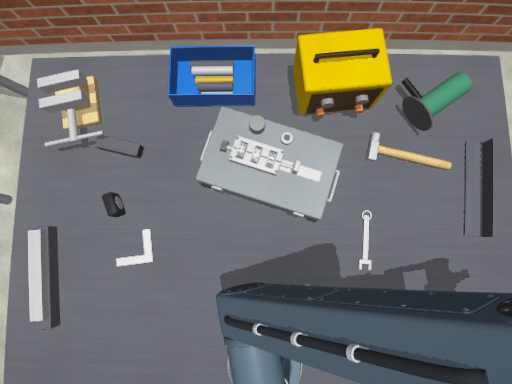

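```bash
python3 - <<'E'
import cv2
t=cv2.imread("pics/top0.png");cv2.imwrite("pics/topc.png",cv2.resize(t[130:270,150:350],None,fx=4,fy=4,interpolation=cv2.INTER_CUBIC))
t=cv2.imread("pics/side0.png");cv2.imwrite("pics/sidec.png",cv2.resize(t[90:240,160:360],None,fx=4,fy=4,interpolation=cv2.INTER_CUBIC))
E
```

```text
(no output)
```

View pics/topc.png

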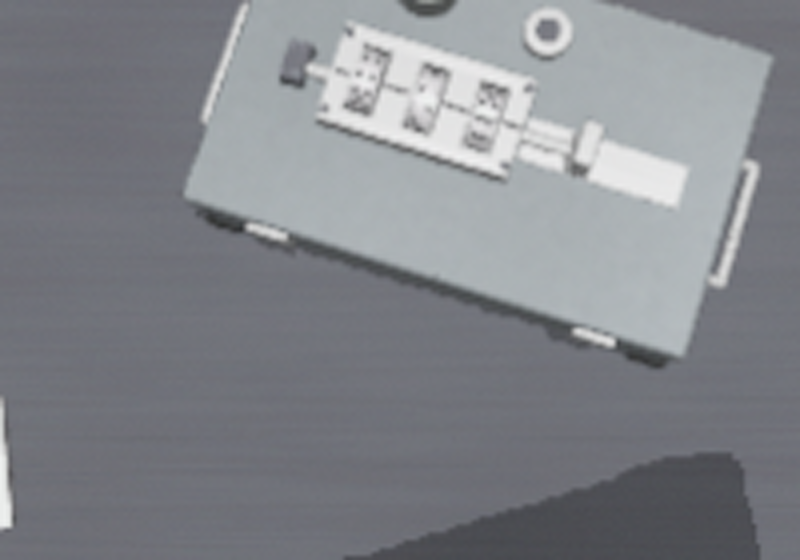

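View pics/sidec.png

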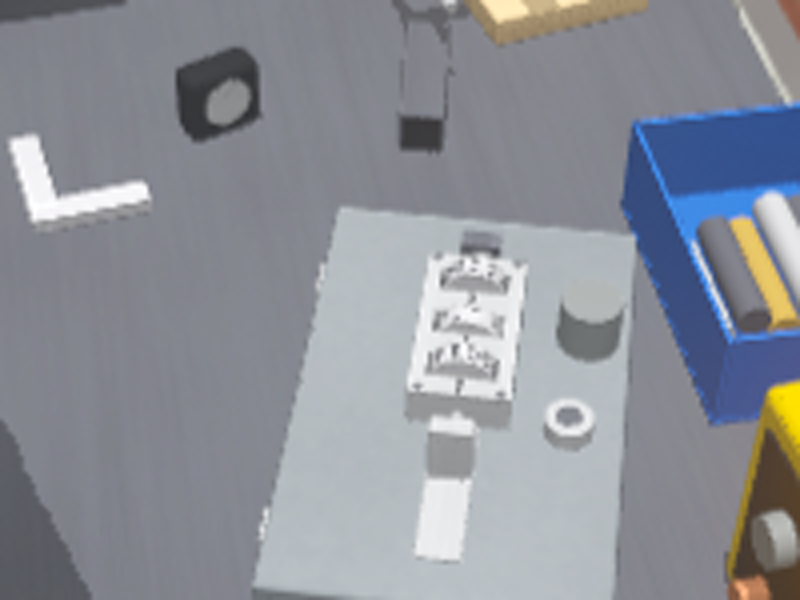

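The side view shows the chest at about px (275,190), with the wheels at (277,160-180) and the bolt knob at (272,203). The top view shows the lock at (232-285,135-175) and the knob at (297,167). Next I measure the chest pose and zoom in on the wheels.

```bash
cat > h.py <<'E'
import cv2,numpy as np
from station import *
def K(m): return np.array([[m['fx'],0,m['cx']],[0,m['fy'],m['cy']],[0,0,1]])
def ray(n,px):
    m=camera_model(n);u=cv2.undistortPoints(np.array(px,float).reshape(-1,1,2),K(m),m['distortion']).reshape(-1,2)
    T=m['camera_from_world'];R=T[:3,:3];o=-R.T@T[:3,3]
    d=np.c_[u[:,0],-u[:,1],-np.ones(len(u))]@R
    return o,d/np.linalg.norm(d,axis=1)[:,None]
def plane(n,px,z):
    o,d=ray(n,px);return o+d*((z-o[2])/d[:,2])[:,None]
def proj(n,P):
    m=camera_model(n);T=m['camera_from_world'];p=np.atleast_2d(P)@T[:3,:3].T+T[:3,3]
    p=p*[1,-1,-1];return cv2.projectPoints(p,np.zeros(3),np.zeros(3),K(m),m['distortion'])[0].reshape(-1,2)
def tri(pa,pb):
    o1,d1=ray("top",[pa]);o2,d2=ray("side",[pb]);d1=d1[0];d2=d2[0]
    t=np.linalg.lstsq(np.c_[d1,-d2],o2-o1,rcond=None)[0]
    a=o1+t[0]*d1;b=o2+t[1]*d2;return (a+b)/2,np.linalg.norm(a-b)
E
python3 - <<'E'
from h import *
for n,(r0,r1,c0,c1) in dict(top=(100,230,190,350),side=(130,255,220,330)).items():
    im=cv2.imread(f"pics/{n}0.png");hsv=cv2.cvtColor(im,cv2.COLOR_BGR2HSV)
    c=hsv[200,250] if n=="top" else hsv[215,240];print(n,c,im[195,250])
    b=im.astype(int)
    mk=((b[...,0]>130)).astype(np.uint8)
    m2=np.zeros_like(mk);m2[r0:r1,c0:c1]=mk[r0:r1,c0:c1]
    m2=cv2.morphologyEx(m2,cv2.MORPH_OPEN,np.ones((5,5)))
    cs,_=cv2.findContours(m2,cv2.RETR_EXTERNAL,cv2.CHAIN_APPROX_NONE);k=max(cs,key=cv2.contourArea)
    h=cv2.convexHull(k)
    for e in (3,4,5,6):
        a=cv2.approxPolyDP(h,e,True).reshape(-1,2)
        print(e,a.tolist())
    cv2.imwrite(f"pics/m_{n}.png",m2*255)
for n,(r0,r1,c0,c1) in dict(top=(128,178,218,312),side=(140,240,220,330)).items():
    im=cv2.imread(f"pics/{n}0.png");f=8 if n=="top" else 6
    cv2.imwrite(f"pics/z_{n}.png",cv2.resize(im[r0:r1,c0:c1],None,fx=f,fy=f,interpolation=cv2.INTER_CUBIC))
E
```

```text
top [115  17  88] [180 178 171]
3 [[221, 107], [260, 115], [342, 143], [321, 218], [298, 215], [196, 179], [201, 153]]
4 [[221, 107], [342, 143], [321, 218], [196, 179]]
5 [[221, 107], [342, 143], [321, 218], [196, 179]]
6 [[221, 107], [342, 143], [321, 218], [196, 179]]
side [102  17 191] [191 186 179]
3 [[315, 130], [329, 177], [329, 254], [220, 236], [220, 130]]
4 [[315, 130], [329, 177], [329, 254], [220, 236], [220, 130]]
5 [[315, 130], [329, 177], [329, 254], [220, 236], [220, 130]]
6 [[315, 130], [329, 177], [329, 254], [220, 236], [220, 130]]
```

View pics/z_top.png

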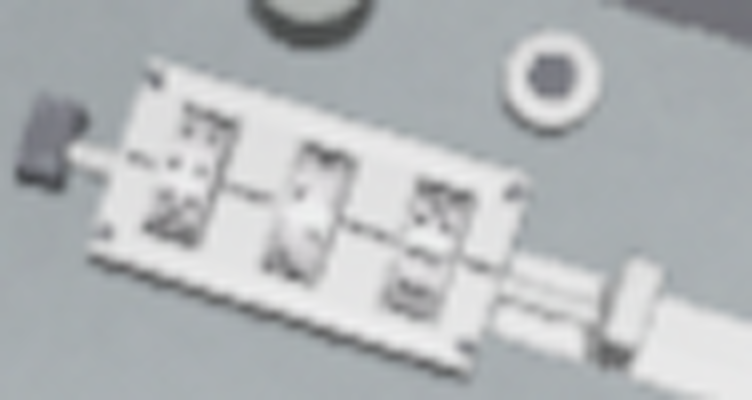

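View pics/z_side.png

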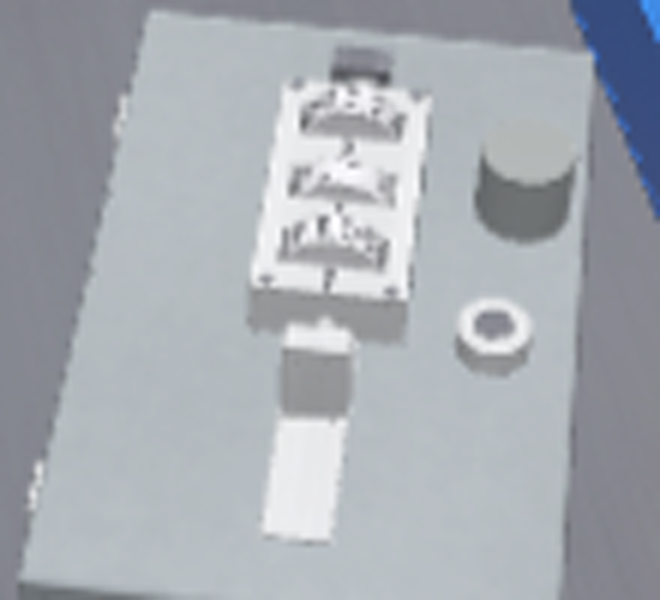

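```bash
python3 - <<'E'
from h import *
im=cv2.imread("pics/top0.png");g=cv2.GaussianBlur(im,(3,3),0)[...,1].astype(float)
C=np.array([[212,110],[343,145],[321,218],[196,179]],float)
# TL guess from crop
C[0]=[150+250/4,130-22]; C[1]=[150+773/4,130+58/4]; C[2]=[150+685/4,130+355/4];C[3]=[150+185/4,130+195/4]
L=[]
for i in range(4):
    a,b=C[i],C[(i+1)%4];d=(b-a)/np.linalg.norm(b-a);nrm=np.array([-d[1],d[0]]) # inward?
    pts=[]
    for t in np.linspace(.06,.94,60):
        s=np.arange(-5,5.01,.1);q=a+t*(b-a)+s[:,None]*nrm
        v=cv2.remap(g.astype(np.float32),q[None,:,0].astype(np.float32),q[None,:,1].astype(np.float32),cv2.INTER_LINEAR)[0]
        gr=np.gradient(v);k=gr.argmax()
        if gr[k]>1: pts.append(q[k])
    pts=np.array(pts,np.float32)
    und=cv2.undistortPoints(pts.reshape(-1,1,2).astype(float),K(camera_model('top')),camera_model('top')['distortion'],P=K(camera_model('top'))).astype(np.float32)
    l=cv2.fitLine(und,cv2.DIST_HUBER,0,.01,.01).ravel();L.append(l)
    r=np.abs((und.reshape(-1,2)-l[2:])@[-l[1],l[0]]);print(len(pts),np.median(r))
cam=camera_model('top');Kc=K(cam)
def inter(l,m):
    t=np.linalg.solve(np.c_[l[:2],-m[:2]],m[2:]-l[2:]);return l[2:]+t[0]*l[:2]
cs=[inter(L[i-1],L[i]) for i in range(4)]
m=cam;R=m['camera_from_world'][:3,:3];o=-R.T@m['camera_from_world'][:3,3]
P=[]
for c in cs:
    u=np.linalg.solve(Kc,[c[0],c[1],1]);d=np.array([u[0],-u[1],-1])@R;P.append(o+d*(.12-o[2])/d[2])
P=np.array(P);print(P.round(4))
for i in range(4): v=P[(i+1)%4]-P[i];print(np.linalg.norm(v),np.degrees(np.arctan2(v[1],v[0])))
print(P.mean(0))
# lock head
z=np.array([[150,60],[528,178],[468,370],[95,245]])/8+[218-.44,128-.44]
Q=plane("top",z,.15);print(Q.round(4),Q.mean(0))
for i in range(4): v=Q[(i+1)%4]-Q[i];print(np.linalg.norm(v),np.degrees(np.arctan2(v[1],v[0])))
zs=np.array([[285,78],[432,98],[408,300],[250,280]])/6+[220-.42,140-.42]
for a,b in zip(z,zs): print(tri(a,b))
print(tri(np.array([640,262])/8+[217.6,127.6],np.array([318,335])/6+[219.6,139.6]))
E
```

```text
60 0.27061096
60 1.8671569
60 0.42289025
52 0.8221724
[[ 0.75    0.1317  0.12  ]
 [ 0.634  -0.2232  0.12  ]
 [ 0.4159 -0.1693  0.12  ]
 [ 0.5318  0.1914  0.12  ]]
0.373378627349383 -108.09755266485655
0.22465960907975557 166.10547581624218
0.37890049487117916 72.18148179741198
0.22616581683625275 -15.322919919884603
[ 0.58293017 -0.01735822  0.12      ]
[[ 0.6496  0.0744  0.15  ]
 [ 0.6076 -0.0545  0.15  ]
 [ 0.5415 -0.0337  0.15  ]
 [ 0.5848  0.0923  0.15  ]] [0.59589583 0.01962991 0.15      ]
0.13554625316843646 -108.0245487096111
0.06933948860430482 162.54292828553898
0.1332601383469589 71.02270010770202
0.06718687625440782 -15.472786721321762
(array([0.60600572, 0.06901049, 0.18410427]), np.float64(0.06429454495787837))
(array([ 0.59586165, -0.04987642,  0.26014331]), np.float64(0.030782470984437364))
(array([ 0.57884676, -0.03771917,  0.12642746]), np.float64(0.06549190101307256))
(array([0.5926922 , 0.10622488, 0.00726044]), np.float64(0.047693334123770866))
(array([ 0.56552102, -0.08983005,  0.17287033]), np.float64(0.015199969221568311))
```

```bash
python3 - <<'E'
from h import *
z=np.array([[150,60],[528,178],[468,370],[95,245]])/8+[218-.44,128-.44]
zs=np.array([[432,98],[408,300],[250,280],[285,78]])/6+[220-.42,140-.42]
for a,b in zip(z,zs): print(tri(a,b))
yaw=np.radians(-18.0)
ex=np.array([np.cos(yaw),np.sin(yaw),0]);ey=np.array([-ex[1],ex[0],0])
# origin estimates: head centre at chest (0,38,150)
Qs=plane("side",zs,.15);print("side head",Qs.mean(0)-38e-3*ey, [np.degrees(np.arctan2(*(Qs[i+1]-Qs[i])[[1,0]])) for i in range(3)])
Qt=plane("top",z,.15);print("top head",Qt.mean(0)-38e-3*ey)
o=(Qs.mean(0)+Qt.mean(0))/2-38e-3*ey;o[2]=0;print(o)
def W(x,y,zz): return o+x*ex/1e3+y*ey/1e3+[0,0,zz/1e3]
for n in("top","side"):
    im=cv2.imread(f"pics/{n}0.png");r0,r1,c0,c1=(95,235,185,355) if n=="top" else (135,260,220,330)
    f=4.5
    big=cv2.resize(im[r0:r1,c0:c1],None,fx=f,fy=f,interpolation=cv2.INTER_CUBIC)
    def poly(pts):
        q=((proj(n,np.array(pts))-[c0,r0]+.5)*f).astype(int);cv2.polylines(big,[q],True,(0,0,255),1)
    poly([W(a*113,b*183,120) for a,b in((1,1),(1,-1),(-1,-1),(-1,1))])
    poly([W(a,b,150) for a,b in((35,106),(35,-30),(-35,-30),(-35,106))])
    poly([W(a,b,170) for a,b in((15,-68),(15,-82),(-15,-82),(-15,-68))])
    for yc in(80,38,-4): poly([W(0,yc-9,162),W(0,yc+9,162)])
    cv2.imwrite(f"pics/ov_{n}.png",big)
E
```

```text
(array([0.64993263, 0.0748787 , 0.14441112]), np.float64(0.0025191729941436685))
(array([ 0.60752174, -0.05460265,  0.14751504]), np.float64(0.001457573104597552))
(array([ 0.54061776, -0.03365961,  0.15062541]), np.float64(0.0015235168563381696))
(array([0.58255138, 0.09206589, 0.15230329]), np.float64(0.0034468202054796864))
side head [ 0.58181734 -0.01797811  0.15      ] [np.float64(-107.96433993518276), np.float64(160.18510239565262), np.float64(72.00210487831494)]
top head [ 0.58415318 -0.01651024  0.15      ]
[ 0.58298526 -0.01724418  0.        ]
```

View pics/ov_top.png

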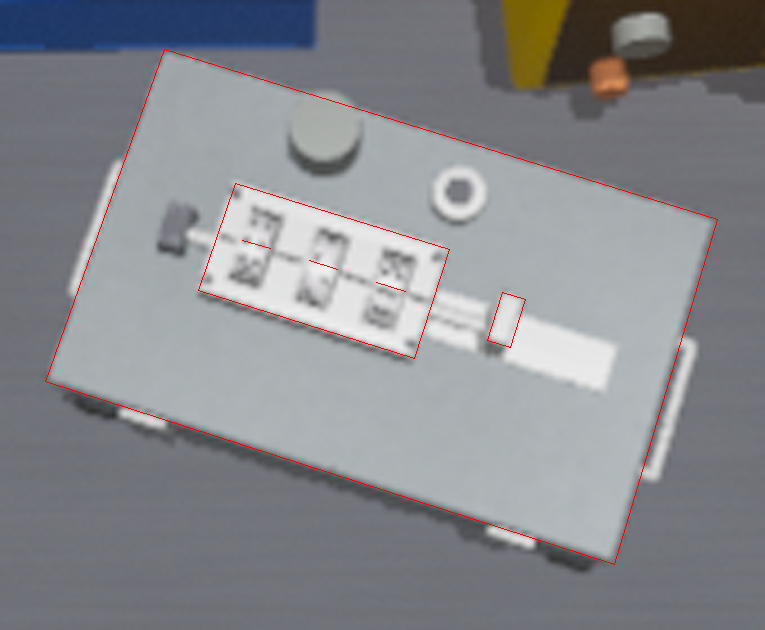

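View pics/ov_side.png

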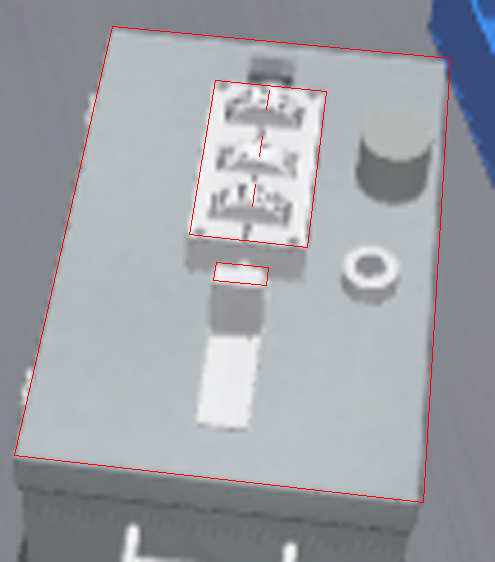

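```bash
cat > unroll.py <<'E'
from h import *
yaw=np.radians(-18.0)
ex=np.array([np.cos(yaw),np.sin(yaw),0]);ey=np.array([-ex[1],ex[0],0])
o=np.array([.583,-.0172,0])
def W(x,y,z): return o+np.multiply.outer(np.asarray(x),ex)/1e3+np.multiply.outer(np.asarray(y),ey)/1e3+np.multiply.outer(np.asarray(z),[0,0,1])/1e3
def unroll(ims,dz,out):
    rows=[]
    for n in ims:
        im=ims[n];cols=[]
        for w,yc in enumerate((80,38,-4)):
            ph=np.radians(np.arange(75,-75.1,-.5));yy=np.arange(10,-10.1,-.2)
            P,Y=np.meshgrid(ph,yy,indexing='ij')
            p=W(22*np.sin(P).ravel(),yc+Y.ravel(),140+dz[w]+22*np.cos(P).ravel())
            q=proj(n,p).reshape(P.shape+(2,)).astype(np.float32)
            t=cv2.remap(im,q[...,0],q[...,1],cv2.INTER_CUBIC)
            t=cv2.resize(t,(130,280))
            for a in(-60,-30,0,30,60):
                r=int((75-a)/150*280);cv2.line(t,(0,r),(8 if a else 20,r),(0,0,255),1)
            cols+= [t,np.full((280,15,3),(255,0,0),np.uint8)]
        rows.append(np.hstack(cols))
    cv2.imwrite(out,np.vstack([rows[0],np.zeros((8,)+rows[0].shape[1:],np.uint8)]+rows[1:]))
E
python3 - <<'E'
from unroll import *
unroll({n:cv2.imread(f"pics/{n}0.png") for n in("top","side")},(0,0,0),"pics/un0.png")
E
```

```text
(no output)
```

View pics/un0.png

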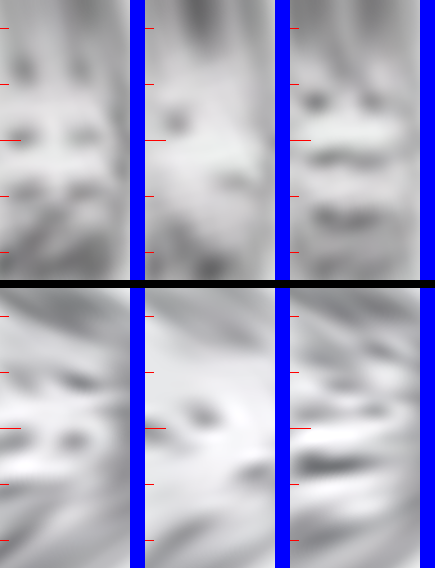

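```bash
cat >> unroll.py <<'E'
from scipy.spatial.transform import Rotation as Ro
def goal_R(sgn=1): # tool axes columns
    return Ro.from_matrix(np.c_[sgn*ex,[0,0,-1],sgn*ey])
def delta(target,sgn=1,s=None):
    s=s or sense();R=Ro.from_quat(s['tool_rot'])
    return R.inv().apply(target-s['tcp_pos']),(R.inv()*goal_R(sgn)).as_rotvec()
def chest(p): d=np.asarray(p)-o; return np.array([d@ex,d@ey,d[2]])*1e3
E
python3 - <<'E'
from unroll import *
s=sense();print(s['t'],Ro.from_quat(s['tool_rot']).as_matrix().round(3))
for y in (80,38,-4,-53): print(y,W(0,y,162).round(4))
for sg in(1,-1): print(sg,*[v.round(4) for v in delta(W(-8,80,200),sg)])
# pips: local dark centroids
for n in("top","side"):
    im=cv2.imread(f"pics/{n}0.png");g=cv2.cvtColor(im,cv2.COLOR_BGR2GRAY)
    c=proj(n,W(0,38,162))[0].round().astype(int);print(n,proj(n,W(0,38,162)));print(c,'\n',g[c[1]-9:c[1]+10,c[0]-6:c[0]+7])
E
```

```text
0.1 [[-0.935 -0.     0.356]
 [-0.356  0.002 -0.935]
 [-0.    -1.    -0.002]]
80 [0.6077 0.0589 0.162 ]
38 [0.5947 0.0189 0.162 ]
-4 [ 0.5818 -0.021   0.162 ]
-53 [ 0.5666 -0.0676  0.162 ]
1 [-0.5825  0.0315 -0.4681] [ 4.0000e-04 -2.4636e+00 -2.4000e-03]
-1 [-0.5825  0.0315 -0.4681] [1.90e-03 6.78e-01 3.00e-04]
top [[256.3872241  153.48740286]]
[256 153] 
 [[223 223 224 225 226 228 231 230 230 230 229 229 227]
 [223 222 223 223 220 207 193 199 218 231 231 230 230]
 [223 223 223 224 217 186 135 131 172 193 198 217 231]
 [225 224 224 224 212 178 166 147 104 108 126 167 202]
 [224 224 224 220 203 184 195 182 138 139 159 141 173]
 [224 224 225 221 207 203 212 205 191 187 186 163 186]
 [225 224 224 216 203 219 220 217 214 211 196 176 202]
 [211 217 220 213 202 184 204 223 220 214 192 185 220]
 [161 175 204 214 200 169 216 228 222 208 184 187 225]
 [195 197 208 218 220 222 235 233 225 197 178 202 225]
 [226 221 214 224 235 236 236 236 232 203 176 220 226]
 [225 221 209 214 232 235 236 236 232 204 161 188 197]
 [226 217 200 210 225 226 212 213 221 186 191 183 146]
 [223 204 186 206 218 218 1
[... 696 characters left out ...]
33 233 231 191 146 232 232 232 232 232]
 [234 233 230 233 233 223 172 184 232 232 232 232 232]
 [229 229 220 232 233 209 221 227 222 230 232 232 232]
 [200 219 231 239 244 244 242 172 190 226 232 230 228]
 [158 226 229 231 246 246 246 246 245 241 238 224 209]
 [196 227 198 165 241 242 246 246 243 240 235 227 200]
 [218 217 178 193 208 203 227 233 235 232 233 224 181]
 [207 172 156 161 155 162 154 162 191 205 221 219 169]
 [176 174 178 170 167 166 160 162 161 162 166 211 208]
 [221 222 220 206 195 174 186 185 184 178 174 179 203]
 [233 231 233 234 229 143 213 232 231 221 221 220 215]
 [230 222 221 224 235 191 224 228 232 232 232 232 232]
 [224 219 135 153 247 243 175 204 235 231 230 232 232]]
```

```bash
python3 - <<'E'
from unroll import *
for a,b in(((254.9,151.6),(278.4,167.05)),((256.8,157.0),(273.6,169.4))):
    p,e=tri(a,b);print(chest(p),e)
    for n,q in(("top",a),("side",b)):
        for dz in(-4,0,4):
            oo,d=ray(n,[q]);oc=chest(oo);dc=np.array([d[0]@ex,d[0]@ey,d[0][2]])
            t=np.linspace(0,2000,400001);P=oc+t[:,None]*dc
            r=np.hypot(P[:,0],P[:,2]-140-dz);k=np.argmax(r<22)
            print(n,dz,np.degrees(np.arctan2(P[k,0],P[k,2]-140-dz)).round(1),P[k,1].round(1))
E
```

```text
[  3.40311747  43.46511151 157.86978776] 0.0025046239823606127
top -4 12.4 43.9
top 0 9.9 43.4
top 4 7.5 43.0
side -4 5.9 42.8
side 0 6.5 38.7
side 4 7.1 34.5
[ -8.77795389  34.14688239 156.16344258] 0.0024326848785026
top -4 -20.4 34.5
top 0 -22.6 34.1
top 4 -24.8 33.8
side -4 -26.8 34.1
side 0 -26.0 29.8
side 4 -25.1 25.6
```

Emit:
play_rows --pt "-0.0364 0 -0.0293 0 0.0565 0" --pt "-0.0728 0 -0.0585 0 0.113 0" --pt "-0.1092 0 -0.0878 0 0.1695 0" --pt "-0.1456 0 -0.117 0 0.226 0" --pt "-0.182 0 -0.1463 0 0.2825 0" --pt "-0.2184 0 -0.1755 0 0.339 0" --pt "-0.2548 0 -0.2048 0 0.3955 0" --pt "-0.2912 0 -0.234 0 0.452 0" --pt "-0.3276 0 -0.2633 0 0.5085 0" --pt "-0.364 0 -0.2926 0 0.565 0" --pt "-0.4004 0 -0.3218 0 0.6215 0" --pt "-0.4368 0 -0.3511 0 0.678 0" --gripper 0 --force 30

```text
t: 1.3
tcp_pos: [0.5062, -0.0986, 0.2311]
tool_rot: [0.111, 0.698, -0.698, -0.112]
force: [1.1, -0.6, -0.1]
finger_gap: 0.002
```

```bash
python3 - <<'E'
from unroll import *
s=sense();print(s['t'],s['tcp_pos'],s['q'],s['finger_gap'],s['force'])
print(*[v.round(4) for v in delta(W(-8,80,190),-1)])
E
```

```text
1.3 [ 0.50616445 -0.0986208   0.23111217] [-4.09336510e-01  3.81513491e-01  1.70388125e+00 -7.51780298e-05
  1.05667424e+00  1.47803821e+00] 0.0016580369623439952 [ 1.13399515 -0.64727094 -0.10807976]
[-0.0395  0.0411 -0.1813] [-0.     -0.0024  0.0005]
```

Emit:
play_rows --pt "-0.008 0.004 -0.036 0 0 0" --pt "-0.016 0.012 -0.072 0 0 0" --pt "-0.024 0.02 -0.108 0 0 0" --pt "-0.032 0.03 -0.145 0 0 0" --pt "-0.0395 0.041 -0.181 0 -0.0024 0" --pt "-0.0395 0.041 -0.181 0 -0.0024 0" --pt "-0.0395 0.041 -0.181 0 -0.0024 0"

```text
t: 2.0
tcp_pos: [0.5986, 0.0601, 0.1894]
tool_rot: [-0.108, -0.698, 0.699, 0.11]
force: [0.3, -0.5, 0.1]
finger_gap: 0.006
```

```bash
cat > st.py <<'E'
from unroll import *
import sys
s=sense();print(s['t'],'chest',chest(s['tcp_pos']).round(2),'F',np.array([s['force']@ex,s['force']@ey,s['force'][2]]).round(2),s['q'].round(2),s['finger_gap'].round(3))
print(*[v.round(4) for v in delta(W(-8,80,190),-1)])
E
python3 st.py
python3 - <<'E'
from unroll import *
im=snapshot("side")[:,:,::-1];cv2.imwrite("pics/s1.png",cv2.resize(im[60:260,180:360],None,fx=3.5,fy=3.5,interpolation=cv2.INTER_CUBIC)[:600])
E
```

```text
Traceback (most recent call last):
  File "st.py", line 3, in <module>
    s=sense();print(s['t'],'chest',chest(s['tcp_pos']).round(2),'F',np.array([s['force']@ex,s['force']@ey,s['force'][2]]).round(2),s['q'].round(2),s['finger_gap'].round(3))
                                                                                                                                                   ^^^^^^^^^^^^^^^^^^^^^
AttributeError: 'float' object has no attribute 'round'
```

View pics/s1.png

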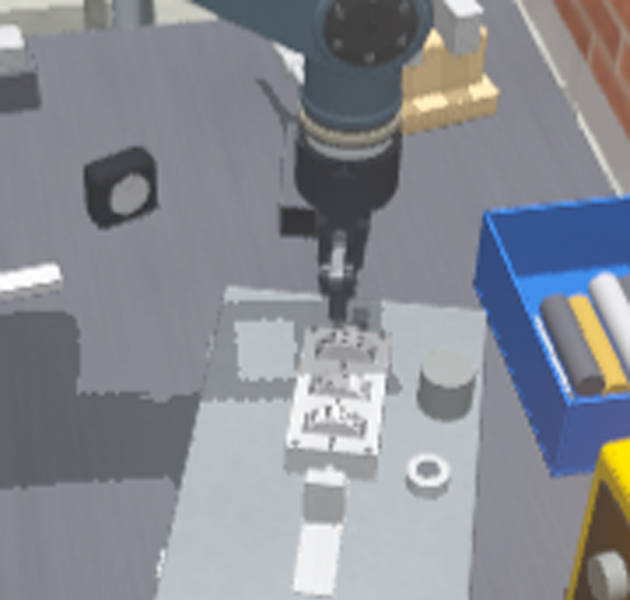

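The picture shows the shut fingers over the left wheel at about (340,315), with the jaws side by side along the axle. I'll descend gently until they touch it.

```bash
sed -i "s/,s\['finger_gap'\].round(3)//" st.py; python3 st.py
```

```text
2.05 chest [ -8.83  77.53 189.88] F [-0.78  0.2   0.41] [-0.09  0.55  1.53 -0.    1.06  1.8 ]
[-0.0008 -0.0001 -0.0025] [-0.0008  0.003   0.0013]
```

Emit:
play_rows --pt "0 0.008 0 0 0 0" --pt "0 0.016 0 0 0 0" --pt "0 0.02 0 0 0 0" --pt "0 0.02 0 0 0 0" --pt "0 0.02 0 0 0 0"

```text
t: 2.55
tcp_pos: [0.599, 0.0593, 0.17]
tool_rot: [0.11, 0.699, -0.698, -0.11]
force: [0.4, 1.7, -0.6]
finger_gap: -0.001
```

```bash
python3 st.py
```

```text
2.55 chest [ -8.44  77.74 170.03] F [-0.15  1.73 -0.63] [-0.09  0.57  1.55  0.    1.02  1.8 ]
[-0.0004 -0.02   -0.0023] [0.0003 0.0018 0.0008]
```

Emit:
play_rows --pt "0 0.001 -0.001 0 0 0" --pt "0 0.002 -0.002 0 0 0" --pt "0 0.003 -0.002 0 0 0" --pt "0 0.004 -0.002 0 0 0" --pt "0 0.004 -0.002 0 0 0"

```text
t: 3.05
tcp_pos: [0.5997, 0.0613, 0.1662]
tool_rot: [-0.11, -0.698, 0.699, 0.11]
force: [-0.4, 0.2, 0.3]
finger_gap: 0.001
```

```bash
python3 st.py
```

```text
3.05 chest [ -8.39  79.81 166.18] F [-0.4   0.03  0.33] [-0.08  0.58  1.55 -0.    1.01  1.8 ]
[-0.0004 -0.0238 -0.0002] [-0.0002  0.0025  0.0003]
```

Emit:
play_rows --pt "0 0.0005 0 0 0 0" --pt "0 0.001 0 0 0 0" --pt "0 0.001 0 0 0 0"

```text
t: 3.35
tcp_pos: [0.5999, 0.0613, 0.1656]
tool_rot: [-0.11, -0.699, 0.699, 0.11]
force: [-0.7, 0.5, 1.4]
finger_gap: -0.0
```

```bash
python3 st.py
```

```text
3.35 chest [ -8.21  79.85 165.56] F [-0.83  0.27  1.39] [-0.08  0.58  1.55 -0.    1.01  1.8 ]
[-0.0002 -0.0244 -0.0001] [-0.      0.0024 -0.0002]
```

Emit:
play_rows --pt "0 0.0005 0 0 0 0" --pt "0 0.001 0 0 0 0" --pt "0 0.001 0 0 0 0"

```text
t: 3.65
tcp_pos: [0.5999, 0.0613, 0.1648]
tool_rot: [-0.11, -0.699, 0.699, 0.11]
force: [-1.7, 1.0, 4.3]
finger_gap: -0.003
```

```bash
python3 st.py
```

```text
3.65 chest [ -8.18  79.87 164.82] F [-1.89  0.43  4.32] [-0.08  0.58  1.55 -0.    1.01  1.8 ]
[-0.0002 -0.0252 -0.0001] [ 0.      0.0024 -0.0004]
```

Emit:
play_rows --pt "0 0.0006 0 0 0 0" --pt "0 0.0012 0 0 0 0" --pt "0 0.0012 0 0 0 0"

```text
t: 3.95
tcp_pos: [0.5999, 0.0613, 0.1642]
tool_rot: [-0.11, -0.699, 0.699, 0.11]
force: [-2.7, -0.1, 8.7]
finger_gap: 0.003
```

```bash
python3 st.py
```

```text
3.95 chest [ -8.15  79.89 164.17] F [-2.57 -0.91  8.65] [-0.08  0.58  1.55 -0.    1.01  1.8 ]
[-0.0002 -0.0258 -0.0001] [ 0.      0.0025 -0.0007]
```

Emit:
play_rows --pt "-0.002 0.0001 0 0 0 0" --pt "-0.004 0.0001 0 0 0 0" --pt "-0.006 0.0001 0 0 0 0" --pt "-0.008 0.0001 0 0 0 0"

```text
t: 4.35
tcp_pos: [0.6071, 0.059, 0.1641]
tool_rot: [0.11, 0.699, -0.699, -0.11]
force: [-3.2, 0.4, 7.9]
finger_gap: -0.003
```

```bash
python3 st.py
```

```text
4.35 chest [ -0.64  79.9  164.07] F [-3.19 -0.58  7.91] [-0.09  0.59  1.53  0.    1.02  1.8 ]
[ 0.0074 -0.0259 -0.0001] [-0.      0.0024  0.0005]
```

Emit:
play_rows --pt "-0.002 0 0 0 0 0" --pt "-0.004 0 0 0 0 0" --pt "-0.006 0 0 0 0 0" --pt "-0.008 0 0 0 0 0" --pt "-0.008 0 0 0 0 0"

```text
t: 4.85
tcp_pos: [0.6153, 0.0564, 0.1641]
tool_rot: [0.11, 0.699, -0.699, -0.109]
force: [-2.4, -0.9, 7.5]
finger_gap: -0.004
```

```bash
python3 st.py
```

```text
4.85 chest [  8.02  79.98 164.11] F [-1.98 -1.59  7.47] [-0.09  0.6   1.51  0.    1.03  1.79]
[ 0.016  -0.0259 -0.0001] [ 0.0002  0.0024 -0.0008]
```

Emit:
play_rows --pt "0 -0.01 0 0 0 0" --pt "0 -0.03 0 0 0 0" --pt "0 -0.05 0.03 0 0 0" --pt "0.02 -0.05 0.07 0 0 0" --pt "0.05 -0.05 0.11 0 0 0" --pt "0.08 -0.05 0.145 0 0 0" --pt "0.11 -0.05 0.18 0 0 0" --pt "0.13 -0.05 0.22 0 0 0" --pt "0.14 -0.05 0.26 0 0 0" --pt "0.14 -0.05 0.3 0 0 0"

```text
t: 5.85
tcp_pos: [0.3876, -0.1863, 0.2132]
tool_rot: [0.109, 0.699, -0.698, -0.11]
force: [0.7, -0.6, 0.2]
finger_gap: -0.0
```

```bash
cat > look.py <<'E'
from unroll import *
import sys
k=sys.argv[1];dz=eval(sys.argv[2])
ims={n:np.ascontiguousarray(snapshot(n)[:,:,::-1]) for n in("top","side")}
for n in ims: cv2.imwrite(f"pics/{n}{k}.png",ims[n])
unroll(ims,dz,f"pics/un{k}.png")
a=cv2.resize(ims["top"][128:178,218:312],None,fx=6,fy=6,interpolation=cv2.INTER_CUBIC)
b=cv2.resize(ims["side"][140:210,240:320],None,fx=4,fy=4,interpolation=cv2.INTER_CUBIC)
c=np.zeros((600,790,3),np.uint8);c[:300,:564]=a;c[310:590,:320]=b
u=cv2.imread(f"pics/un{k}.png");u=cv2.resize(u,(435,280));c[310:590,330:765]=u
cv2.imwrite(f"pics/look{k}.png",c);print(sense()['t'])
E
python3 look.py 1 "(3.5,-4,0)"
```

```text
5.95
```

View pics/look1.png

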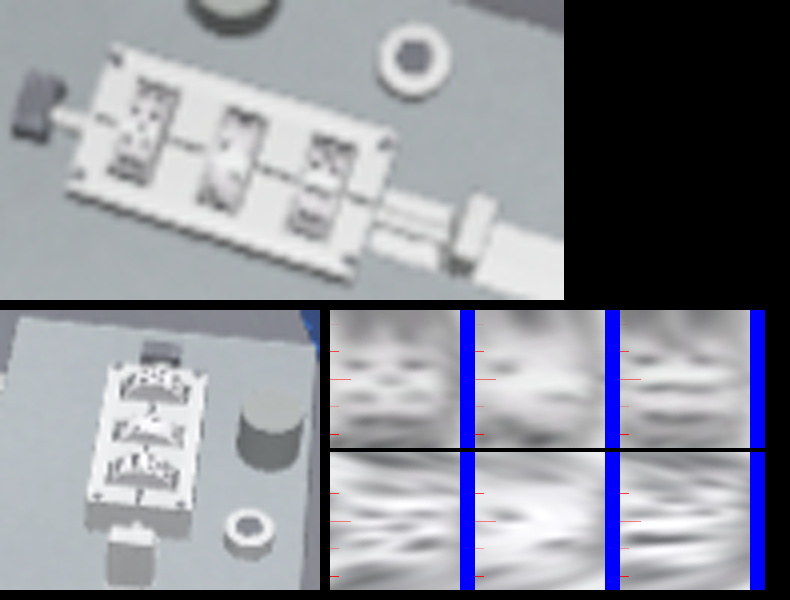

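View pics/un1.png

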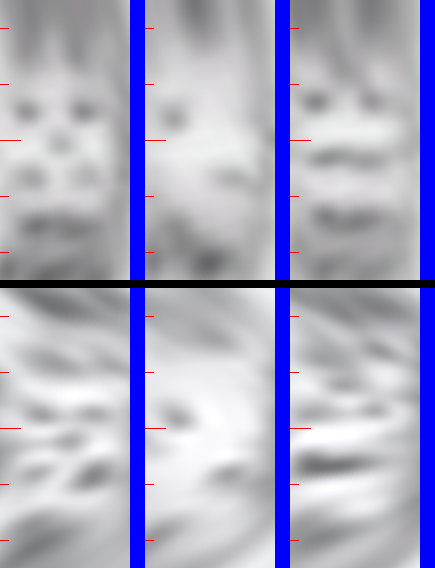

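The left wheel now reads 5, centred within about 4°. The middle shows 2, about 6° short. The right shows a 6 (bars at -10° and -42°) with the 5 behind it, so it needs about -94°, or 36 mm of stroke toward the robot.

```bash
python3 - <<'E'
from unroll import *
print(*[v.round(4) for v in delta(W(9,-4,170),-1)])
E
```

```text
[-0.1385  0.0435 -0.2214] [-0.0025 -0.0036 -0.003 ]
```

Emit:
play_rows --pt "-0.02 0 -0.04 0 0 0" --pt "-0.045 0 -0.08 0 0 0" --pt "-0.07 0 -0.12 0 0 0" --pt "-0.095 0 -0.16 0 0 0" --pt "-0.12 0 -0.195 0 0 0" --pt "-0.1385 0 -0.2214 0 0 0" --pt "-0.1385 0.02 -0.2214 0 0 0" --pt "-0.1385 0.035 -0.2214 0 0 0" --pt "-0.1385 0.042 -0.2214 0 0 0" --pt "-0.1385 0.0435 -0.2214 0 0 0" --pt "-0.1385 0.0435 -0.2214 0 0 0"

```text
t: 7.05
tcp_pos: [0.5896, -0.0178, 0.1697]
tool_rot: [0.11, 0.699, -0.698, -0.11]
force: [0.4, 0.1, 0.0]
finger_gap: -0.004
```

```bash
sed -i 's/W(-8,80,190)/W(9,-4,160)/' st.py; python3 st.py
```

```text
7.05 chest [  6.43   1.49 169.69] F [0.31 0.18 0.  ] [-0.22  0.56  1.58  0.    1.    1.66]
[-0.0026  0.0097  0.0055] [ 0.0001  0.0023 -0.0001]
```

Emit:
play_rows --pt "-0.0025 0 0.0055 0 0.002 0" --pt "-0.0025 0.001 0.0055 0 0.002 0" --pt "-0.0025 0.002 0.0055 0 0.002 0" --pt "-0.0025 0.003 0.0055 0 0.002 0" --pt "-0.0025 0.003 0.0055 0 0.002 0"

```text
t: 7.55
tcp_pos: [0.5901, -0.024, 0.1665]
tool_rot: [0.111, 0.698, -0.698, -0.111]
force: [1.1, -0.9, -1.0]
finger_gap: 0.001
```

```bash
python3 st.py
```

```text
7.55 chest [  8.83  -4.26 166.5 ] F [ 1.31 -0.47 -1.04] [-0.23  0.56  1.58  0.    1.    1.66]
[-0.0002  0.0065 -0.0003] [0.0001 0.0001 0.0001]
```

Emit:
play_rows --pt "0 0.0005 0 0 0 0" --pt "0 0.001 0 0 0 0" --pt "0 0.0015 0 0 0 0" --pt "0 0.0015 0 0 0 0"

```text
t: 7.95
tcp_pos: [0.5902, -0.0239, 0.165]
tool_rot: [0.11, 0.698, -0.698, -0.11]
force: [0.9, 0.2, 0.5]
finger_gap: -0.0
```

```bash
python3 st.py
```

```text
7.95 chest [  8.93  -4.12 165.04] F [0.78 0.45 0.49] [-0.23  0.56  1.58  0.    0.99  1.65]
[-0.0001  0.005  -0.0001] [ 0.      0.0005 -0.    ]
```

Emit:
play_rows --pt "0 0.0005 0 0 0 0" --pt "0 0.001 0 0 0 0" --pt "0 0.0015 0 0 0 0" --pt "0 0.0015 0 0 0 0"

```text
t: 8.35
tcp_pos: [0.5903, -0.0239, 0.164]
tool_rot: [0.111, 0.698, -0.698, -0.11]
force: [-2.0, 1.0, 4.9]
finger_gap: 0.002
```

```bash
python3 st.py
```

```text
8.35 chest [  9.01  -4.14 163.97] F [-2.26  0.36  4.86] [-0.23  0.57  1.59  0.    0.99  1.66]
[ 0.      0.004  -0.0001] [ 0.0001  0.0004 -0.0004]
```

Emit:
play_rows --pt "0 0.0006 0 0 0 0" --pt "0 0.0012 0 0 0 0" --pt "0 0.0012 0 0 0 0"

```text
t: 8.65
tcp_pos: [0.5906, -0.024, 0.1633]
tool_rot: [-0.111, -0.698, 0.698, 0.11]
force: [-1.7, 0.0, 6.8]
finger_gap: 0.003
```

```bash
python3 st.py
```

```text
8.65 chest [  9.39  -4.14 163.28] F [-1.64 -0.51  6.78] [-0.23  0.57  1.59 -0.    0.99  1.66]
[ 0.0004  0.0033 -0.0001] [ 0.0001  0.0004 -0.0014]
```

Emit:
play_rows --pt "0.002 0 0 0 0 0" --pt "0.004 0 0 0 0 0" --pt "0.006 0 0 0 0 0" --pt "0.008 0 0 0 0 0"

```text
t: 9.05
tcp_pos: [0.5863, -0.0226, 0.1641]
tool_rot: [-0.114, -0.698, 0.699, 0.107]
force: [2.5, -0.8, 5.9]
finger_gap: 0.0
```

```bash
python3 st.py
```

```text
9.05 chest [  4.8   -4.12 164.11] F [2.58 0.04 5.91] [-0.23  0.56  1.6  -0.    0.97  1.66]
[-0.0042  0.0041 -0.0001] [ 0.0006  0.0002 -0.0094]
```

Emit:
play_rows --pt "0 0 0 0 0 0"

```text
t: 9.15
tcp_pos: [0.5857, -0.0224, 0.164]
tool_rot: [-0.113, -0.698, 0.699, 0.108]
force: [3.1, -0.8, 5.9]
finger_gap: 0.001
```

```bash
python3 st.py
```

```text
9.15 chest [  4.17  -4.13 164.  ] F [3.17 0.22 5.85] [-0.23  0.56  1.6  -0.    0.97  1.66]
[-0.0048  0.004  -0.0001] [ 0.0004  0.0003 -0.0081]
```

Emit:
play_rows --pt "0 0 0 0 0 0" --pt "0 0 0 0 0 0" --pt "0 0 0 0 0 0"

```text
t: 9.45
tcp_pos: [0.5857, -0.0224, 0.164]
tool_rot: [-0.113, -0.698, 0.699, 0.108]
force: [1.6, -1.1, 6.0]
finger_gap: -0.002
```

```bash
python3 st.py
```

```text
9.45 chest [  4.17  -4.14 163.96] F [ 1.89 -0.56  6.03] [-0.23  0.56  1.6  -0.    0.97  1.66]
[-0.0048  0.004  -0.0001] [ 0.0005  0.0002 -0.0078]
```

Emit:
play_rows --pt "0.002 0 0 0 0 0" --pt "0.004 0 0 0 0 0" --pt "0.006 0 0 0 0 0"

```text
t: 9.75
tcp_pos: [0.5804, -0.0207, 0.164]
tool_rot: [-0.114, -0.698, 0.699, 0.107]
force: [2.7, -1.4, 6.7]
finger_gap: 0.001
```

```bash
python3 st.py
```

```text
9.75 chest [ -1.4   -4.14 164.01] F [ 3.05 -0.51  6.66] [-0.23  0.55  1.62 -0.    0.96  1.66]
[-0.0104  0.0041 -0.0001] [ 0.0005  0.0002 -0.0089]
```

Emit:
play_rows --pt "0.002 0 0 0 0 0" --pt "0.004 0 0 0 0 0" --pt "0.006 0 0 0 0 0" --pt "0.008 0 0 0 0 0"

```text
t: 10.15
tcp_pos: [0.5727, -0.0182, 0.164]
tool_rot: [-0.114, -0.698, 0.699, 0.108]
force: [3.1, -0.9, 5.3]
finger_gap: 0.004
```

```bash
python3 st.py
```

```text
10.15 chest [ -9.52  -4.14 163.95] F [3.25 0.08 5.31] [-0.23  0.54  1.64 -0.    0.95  1.66]
[-0.0185  0.0041 -0.0001] [ 0.0005  0.0001 -0.0086]
```

Emit:
play_rows --pt "0 -0.01 0 0 0 0" --pt "0 -0.03 0 0 0 0" --pt "0 -0.05 0.03 0 0 0" --pt "0.02 -0.05 0.07 0 0 0" --pt "0.05 -0.05 0.11 0 0 0" --pt "0.08 -0.05 0.145 0 0 0" --pt "0.1 -0.05 0.18 0 0 0" --pt "0.1 -0.05 0.2 0 0 0" --pt "0.1 -0.05 0.2 0 0 0"

```text
t: 11.05
tcp_pos: [0.4115, -0.1784, 0.2126]
tool_rot: [-0.112, -0.698, 0.698, 0.112]
force: [0.3, 0.0, 0.7]
finger_gap: 0.001
```

```bash
python3 look.py 2 "(3.5,-4,2.8)"; python3 st.py
```

```text
11.15
11.15 chest [-113.07 -204.26  212.39] F [ 0.87 -0.96  0.3 ] [-0.65  0.32  1.88  0.    0.94  1.23]
[-0.1219  0.0525 -0.2004] [ 0.0006 -0.0011  0.0003]
```

View pics/un2.png

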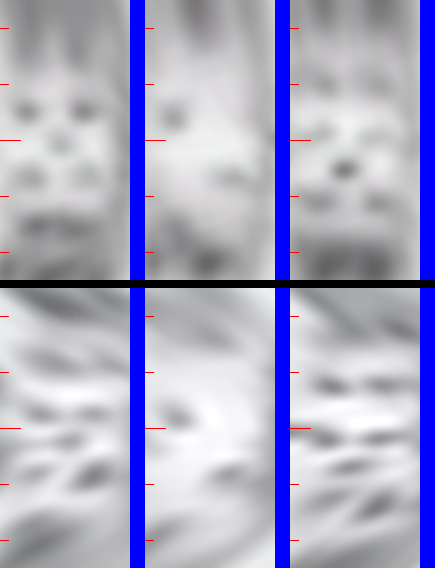

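View pics/look2.png

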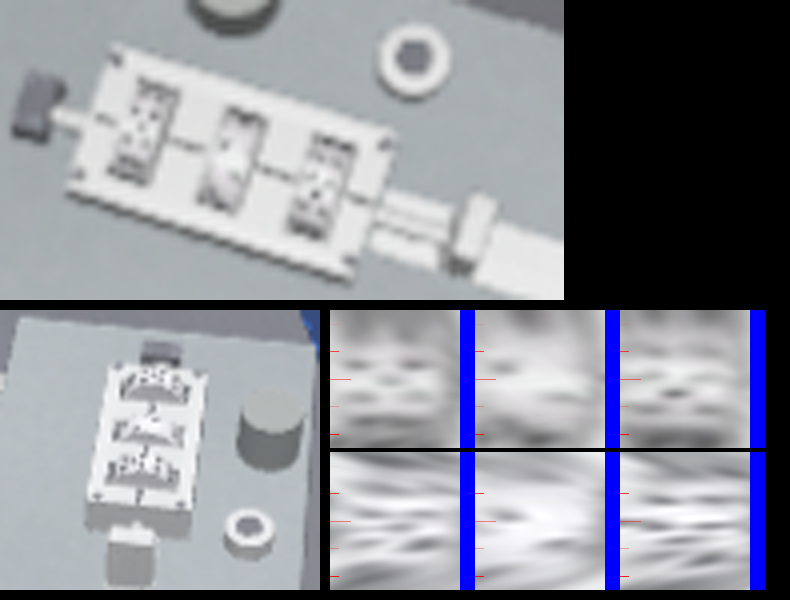

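Emit:
play_rows --pt "-0.02 0 -0.04 0 0 0" --pt "-0.045 0 -0.08 0 0 0" --pt "-0.07 0 -0.12 0 0 0" --pt "-0.1 0 -0.16 0 0 0" --pt "-0.1219 0 -0.2004 0 0 0" --pt "-0.1219 0.02 -0.2004 0 0 0" --pt "-0.1219 0.035 -0.2004 0 0 0" --pt "-0.1219 0.042 -0.2004 0 0 0" --pt "-0.1219 0.045 -0.2004 0 0 0" --pt "-0.1219 0.0465 -0.2004 0 0 0" --pt "-0.1219 0.0465 -0.2004 0 0 0"

```text
t: 12.25
tcp_pos: [0.5905, -0.0236, 0.1663]
tool_rot: [0.111, 0.698, -0.698, -0.11]
force: [0.0, 0.2, -0.1]
finger_gap: -0.001
```

```bash
python3 st.py
```

```text
12.25 chest [  9.07  -3.77 166.29] F [-0.05  0.25 -0.09] [-0.23  0.56  1.58  0.    1.    1.66]
[0.0001 0.0063 0.0002] [ 0.0002  0.0001 -0.0008]
```

Emit:
play_rows --pt "0 0.0005 0 0 0 0" --pt "0 0.001 0 0 0 0" --pt "0 0.0015 0 0 0 0" --pt "0 0.0015 0 0 0 0"

```text
t: 12.65
tcp_pos: [0.5905, -0.0238, 0.1647]
tool_rot: [-0.111, -0.698, 0.698, 0.11]
force: [0.1, 0.6, 1.5]
finger_gap: -0.003
```

```bash
python3 st.py
```

```text
12.65 chest [  9.16  -3.97 164.75] F [-0.06  0.6   1.49] [-0.23  0.56  1.58 -0.    0.99  1.66]
[0.0002 0.0047 0.    ] [-0.      0.0001 -0.0009]
```

Emit:
play_rows --pt "0 0.0005 0 0 0 0" --pt "0 0.001 0 0 0 0" --pt "0 0.0015 0 0 0 0" --pt "0 0.002 0 0 0 0" --pt "0 0.002 0 0 0 0"

```text
t: 13.15
tcp_pos: [0.5906, -0.0238, 0.1633]
tool_rot: [-0.111, -0.698, 0.699, 0.11]
force: [-1.0, -0.3, 7.2]
finger_gap: -0.002
```

```bash
python3 st.py
```

```text
13.15 chest [  9.22  -3.91 163.31] F [-0.89 -0.56  7.17] [-0.23  0.57  1.59 -0.    0.99  1.66]
[0.0002 0.0033 0.0001] [-0.0003  0.0006 -0.0011]
```

Emit:
play_rows --pt "0.002 0 0 0 0 0" --pt "0.004 0.0003 0 0 0 0" --pt "0.006 0.0006 0 0 0 0" --pt "0.006 0.0006 0 0 0 0"

```text
t: 13.55
tcp_pos: [0.588, -0.0229, 0.1638]
tool_rot: [-0.114, -0.698, 0.699, 0.107]
force: [2.1, -2.2, 7.4]
finger_gap: -0.002
```

```bash
python3 st.py
```

```text
13.55 chest [  6.51  -3.91 163.76] F [ 2.69 -1.41  7.43] [-0.23  0.56  1.6  -0.    0.97  1.66]
[-0.0025  0.0038  0.0001] [ 0.0001  0.0004 -0.0091]
```

Emit:
play_rows --pt "0.002 0 0 0 0 0" --pt "0.004 0 0 0 0 0" --pt "0.006 0 0 0 0 0" --pt "0.008 0 0 0 0 0" --pt "0.01 0 0 0 0 0" --pt "0.012 0 0 0 0 0" --pt "0.0135 0 0 0 0 0" --pt "0.0135 0 0 0 0 0"

```text
t: 14.35
tcp_pos: [0.5749, -0.0186, 0.1637]
tool_rot: [-0.113, -0.698, 0.699, 0.108]
force: [1.2, -1.3, 7.4]
finger_gap: 0.0
```

```bash
python3 st.py
```

```text
14.35 chest [ -7.3   -3.83 163.7 ] F [ 1.54 -0.81  7.35] [-0.23  0.54  1.63 -0.    0.96  1.66]
[-0.0163  0.0038  0.0002] [ 0.0003  0.0003 -0.0084]
```

Emit:
play_rows --pt "0 -0.01 0 0 0 0" --pt "0 -0.03 0 0 0 0" --pt "0 -0.05 0.03 0 0 0" --pt "0.02 -0.05 0.07 0 0 0" --pt "0.05 -0.05 0.11 0 0 0" --pt "0.08 -0.05 0.145 0 0 0" --pt "0.1 -0.05 0.18 0 0 0" --pt "0.1 -0.05 0.2 0 0 0" --pt "0.1 -0.05 0.2 0 0 0"

```text
t: 15.25
tcp_pos: [0.4137, -0.1785, 0.2119]
tool_rot: [-0.112, -0.698, 0.698, 0.112]
force: [0.0, -0.6, -0.3]
finger_gap: 0.002
```

```bash
python3 look.py 3 "(3.5,-4,2.8)"; sed -i 's/W(9,-4,160)/W(-4,38,160)/' st.py; python3 st.py
```

```text
15.35
15.35 chest [-110.82 -203.69  211.75] F [-0.69  0.45  0.58] [-0.65  0.33  1.88  0.    0.94  1.23]
[-0.1066  0.0519 -0.2418] [ 0.0008 -0.0011  0.0005]
```

View pics/un3.png

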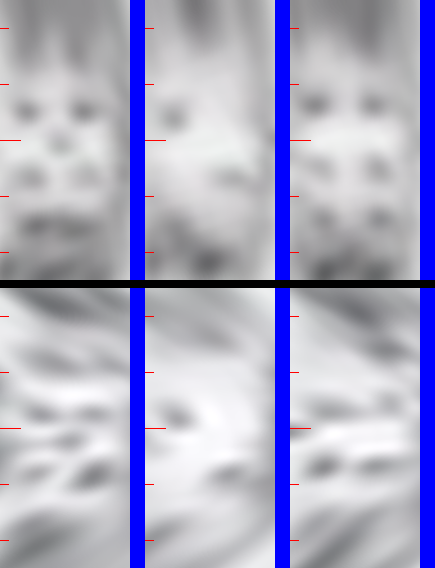

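The right wheel now shows 4, centred within a few degrees. The middle 2 is about 6° short, so I'll nudge it +2.5 mm for margin.

Emit:
play_rows --pt "-0.02 0 -0.04 0 0 0" --pt "-0.045 0 -0.085 0 0 0" --pt "-0.07 0 -0.13 0 0 0" --pt "-0.09 0 -0.175 0 0 0" --pt "-0.1066 0 -0.22 0 0 0" --pt "-0.1066 0 -0.2418 0 0 0" --pt "-0.1066 0.02 -0.2418 0 0 0" --pt "-0.1066 0.035 -0.2418 0 0 0" --pt "-0.1066 0.043 -0.2418 0 0 0" --pt "-0.1066 0.047 -0.2418 0 0 0" --pt "-0.1066 0.048 -0.2418 0 0 0" --pt "-0.1066 0.048 -0.2418 0 0 0"

```text
t: 16.55
tcp_pos: [0.5912, 0.0202, 0.1641]
tool_rot: [0.111, 0.698, -0.698, -0.11]
force: [0.4, 0.3, -0.3]
finger_gap: -0.003
```

```bash
python3 st.py
```

```text
16.55 chest [ -3.79  38.12 164.14] F [ 0.24  0.39 -0.35] [-0.15  0.57  1.58  0.    0.99  1.73]
[0.0002 0.0041 0.0001] [ 0.0002  0.0003 -0.0007]
```

Emit:
play_rows --pt "0 0.001 0 0 0 0" --pt "0 0.002 0 0 0 0" --pt "0 0.003 0 0 0 0" --pt "0 0.003 0 0 0 0"

```text
t: 16.95
tcp_pos: [0.5908, 0.0201, 0.1608]
tool_rot: [0.111, 0.698, -0.698, -0.111]
force: [-0.6, 0.2, -0.5]
finger_gap: 0.003
```

```bash
python3 st.py
```

```text
16.95 chest [ -4.09  37.85 160.76] F [-0.6 -0.  -0.5] [-0.15  0.57  1.59  0.    0.98  1.73]
[-0.0001  0.0008 -0.0001] [0.     0.0001 0.    ]
```

Emit:
play_rows --pt "0 0.0008 0 0 0 0" --pt "0 0.0015 0 0 0 0" --pt "0 0.002 0 0 0 0" --pt "0 0.002 0 0 0 0"

```text
t: 17.35
tcp_pos: [0.591, 0.0201, 0.1592]
tool_rot: [-0.111, -0.698, 0.698, 0.11]
force: [-1.4, 0.1, 4.8]
finger_gap: 0.003
```

```bash
python3 st.py
```

```text
17.35 chest [ -3.91  37.97 159.22] F [-1.32 -0.35  4.83] [-0.15  0.57  1.59 -0.    0.98  1.73]
[ 0.0001 -0.0008 -0.    ] [-0.0001  0.0004 -0.0006]
```

Emit:
play_rows --pt "0 0.0005 0 0 0 0" --pt "0 0.001 0 0 0 0" --pt "0 0.001 0 0 0 0"

```text
t: 17.65
tcp_pos: [0.591, 0.0201, 0.1586]
tool_rot: [-0.111, -0.698, 0.698, 0.11]
force: [-2.0, 1.0, 8.5]
finger_gap: -0.002
```

```bash
python3 st.py
```

```text
17.65 chest [ -3.9   37.97 158.59] F [-2.24  0.38  8.47] [-0.15  0.57  1.59 -0.    0.98  1.73]
[ 0.0001 -0.0014 -0.    ] [-0.      0.0004 -0.0007]
```

Emit:
play_rows --pt "-0.001 0 0 0 0 0" --pt "-0.002 0 0 0 0 0" --pt "-0.0025 0 0 0 0 0" --pt "-0.0025 0 0 0 0 0"

```text
t: 18.05
tcp_pos: [0.5928, 0.0196, 0.1585]
tool_rot: [-0.11, -0.698, 0.698, 0.111]
force: [-2.5, -0.8, 8.0]
finger_gap: -0.002
```

```bash
python3 st.py
```

```text
18.05 chest [ -2.06  38.   158.5 ] F [-2.16 -1.57  7.97] [-0.16  0.58  1.58 -0.    0.98  1.73]
[ 0.0019 -0.0015  0.    ] [-0.0001  0.0006  0.0008]
```

Emit:
play_rows --pt "0 -0.01 0 0 0 0" --pt "0 -0.03 0 0 0 0" --pt "0 -0.055 0.03 0 0 0" --pt "0.02 -0.055 0.07 0 0 0" --pt "0.05 -0.055 0.11 0 0 0" --pt "0.08 -0.055 0.145 0 0 0" --pt "0.1 -0.055 0.18 0 0 0" --pt "0.1 -0.055 0.22 0 0 0" --pt "0.1 -0.055 0.24 0 0 0" --pt "0.1 -0.055 0.24 0 0 0"

```text
t: 19.05
tcp_pos: [0.4239, -0.1805, 0.213]
tool_rot: [-0.112, -0.698, 0.699, 0.111]
force: [-0.7, 0.3, 0.5]
finger_gap: -0.001
```

```bash
python3 look.py 4 "(3.5,-2,2.8)"; sed -i 's/W(-4,38,160)/W(0,-50,156)/' st.py; python3 st.py
```

```text
19.15
19.15 chest [-101.56 -202.    212.72] F [-0.85 -0.58  0.02] [-0.64  0.33  1.85  0.    0.95  1.24]
[-0.1014  0.0568 -0.1521] [ 0.0006 -0.0011  0.0001]
```

View pics/un4.png

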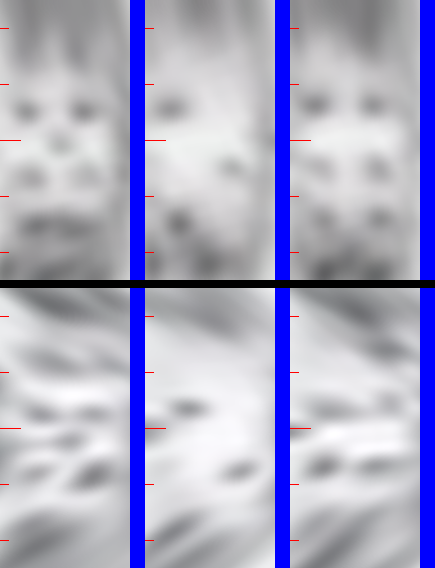

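View pics/look4.png

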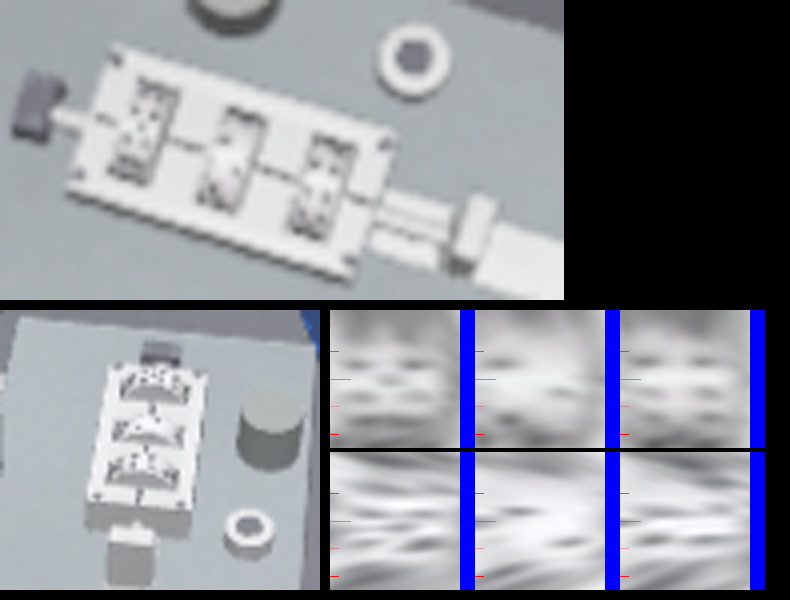

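The code reads 5-2-4, each wheel within about 4° of centre. Now for the bolt knob.

Emit:
play_rows --pt "-0.03 0 -0.04 0 0 0" --pt "-0.06 0 -0.08 0 0 0" --pt "-0.085 0 -0.12 0 0 0" --pt "-0.1014 0 -0.1541 0 0 0" --pt "-0.1014 0 -0.1541 0 0 0" --pt "-0.1014 0 -0.1541 0 0 0" --pt "-0.1014 0.02 -0.1541 0 0 0" --pt "-0.1014 0.035 -0.1541 0 0 0" --pt "-0.1014 0.035 -0.1541 0 0 0"

```text
t: 20.05
tcp_pos: [0.5652, -0.0624, 0.1757]
tool_rot: [0.109, 0.699, -0.698, -0.113]
force: [1.0, 0.2, -0.5]
finger_gap: 0.0
```

```bash
python3 st.py
```

```text
20.05 chest [ -2.93 -48.53 175.74] F [ 0.92  0.47 -0.52] [-0.31  0.53  1.63 -0.    1.    1.58]
[-0.0031  0.0197  0.0015] [-0.0002 -0.0004  0.0062]
```

Emit:
play_rows --pt "-0.002 0.008 0 0 0 0" --pt "-0.002 0.016 0 0 0 0" --pt "-0.002 0.02 0 0 0 0" --pt "-0.002 0.02 0 0 0 0" --pt "-0.002 0.02 0 0 0 0"

```text
t: 20.55
tcp_pos: [0.57, -0.0634, 0.1578]
tool_rot: [-0.111, -0.698, 0.698, 0.11]
force: [0.4, 0.9, -0.3]
finger_gap: -0.002
```

```bash
python3 st.py
```

```text
20.55 chest [  1.94 -47.92 157.83] F [ 0.13  0.95 -0.34] [-0.31  0.55  1.63  0.    0.95  1.58]
[0.0019 0.0018 0.0021] [ 0.      0.0003 -0.0002]
```

Emit:
play_rows --pt "0 0 0.001 0 0 0" --pt "0 0 0.002 0 0 0" --pt "0 0 0.003 0 0 0" --pt "0 0 0.004 0 0 0" --pt "0 0 0.004 0 0 0"

```text
t: 21.05
tcp_pos: [0.5687, -0.0673, 0.1578]
tool_rot: [-0.111, -0.698, 0.698, 0.111]
force: [-0.8, -0.0, 0.4]
finger_gap: 0.0
```

```bash
python3 st.py
```

```text
21.05 chest [  1.89 -52.05 157.77] F [-0.77 -0.29  0.42] [-0.31  0.55  1.64 -0.    0.95  1.57]
[ 0.0019  0.0018 -0.002 ] [-0.      0.0002 -0.0001]
```

Emit:
play_rows --pt "0 0 0.001 0 0 0" --pt "0 0 0.002 0 0 0" --pt "0 0 0.003 0 0 0" --pt "0 0 0.004 0 0 0" --pt "0 0 0.004 0 0 0"

```text
t: 21.55
tcp_pos: [0.5675, -0.0707, 0.1577]
tool_rot: [0.111, 0.699, -0.698, -0.11]
force: [1.2, 2.6, -0.7]
finger_gap: -0.001
```

```bash
python3 st.py
```

```text
21.55 chest [  1.82 -55.68 157.72] F [ 0.37  2.85 -0.71] [-0.32  0.55  1.64  0.    0.95  1.56]
[ 0.0018  0.0017 -0.0057] [ 0.0004  0.0003 -0.    ]
```

Emit:
play_rows --pt "0 0 0.001 0 0 0" --pt "0 0 0.002 0 0 0" --pt "0 0 0.002 0 0 0"

```text
t: 21.85
tcp_pos: [0.5668, -0.0729, 0.1577]
tool_rot: [-0.11, -0.698, 0.698, 0.111]
force: [1.4, 2.9, -0.2]
finger_gap: 0.004
```

```bash
python3 st.py
```

```text
21.85 chest [  1.82 -58.01 157.71] F [ 0.42  3.16 -0.22] [-0.32  0.55  1.64 -0.    0.95  1.56]
[ 0.0018  0.0017 -0.008 ] [-0.      0.0003  0.0001]
```

Emit:
play_rows --pt "0 0 0.001 0 0 0" --pt "0 0 0.002 0 0 0" --pt "0 0 0.002 0 0 0"

```text
t: 22.15
tcp_pos: [0.5662, -0.0749, 0.1577]
tool_rot: [-0.11, -0.698, 0.698, 0.111]
force: [1.4, 2.4, 0.2]
finger_gap: -0.001
```

```bash
python3 st.py
```

```text
22.15 chest [  1.83 -60.07 157.7 ] F [0.57 2.7  0.17] [-0.33  0.55  1.64 -0.    0.95  1.56]
[ 0.0018  0.0017 -0.0101] [-0.0001  0.0003  0.0001]
```

The bolt slides freely at about 3 N, already past the 2 mm block. I'll keep drawing it.

Emit:
play_rows --pt "0 0 0.002 0 0 0" --pt "0 0 0.004 0 0 0" --pt "0 0 0.006 0 0 0" --pt "0 0 0.008 0 0 0" --pt "0 0 0.01 0 0 0" --pt "0 0 0.012 0 0 0" --pt "0 0 0.014 0 0 0" --pt "0 0 0.016 0 0 0" --pt "0 0 0.018 0 0 0" --pt "0 0 0.02 0 0 0" --pt "0 0 0.022 0 0 0" --pt "0 0 0.023 0 0 0"

```text
t: 23.35
tcp_pos: [0.5591, -0.0968, 0.1577]
tool_rot: [-0.111, -0.698, 0.698, 0.111]
force: [0.9, 3.1, 0.9]
finger_gap: 0.0
```

```bash
python3 st.py
```

```text
23.35 chest [  1.83 -83.13 157.73] F [-0.06  3.26  0.9 ] [-0.37  0.55  1.65 -0.    0.94  1.52]
[ 0.0018  0.0017 -0.0331] [-0.0001  0.0002  0.    ]
```

Emit:
play_rows --pt "0 0 0.001 0 0 0" --pt "0 0 0.002 0 0 0" --pt "0 0 0.003 0 0 0" --pt "0 0 0.004 0 0 0"

```text
t: 23.75
tcp_pos: [0.5579, -0.1005, 0.1577]
tool_rot: [-0.11, -0.698, 0.698, 0.11]
force: [1.0, 3.7, -0.2]
finger_gap: -0.001
```

```bash
python3 st.py
```

```text
23.75 chest [  1.86 -86.94 157.7 ] F [-0.18  3.8  -0.24] [-0.38  0.55  1.65 -0.    0.94  1.51]
[ 0.0018  0.0017 -0.0369] [-0.      0.0004  0.    ]
```

Emit:
play_rows --pt "0 0 0.0005 0 0 0" --pt "0 0 0.001 0 0 0" --pt "0 0 0.001 0 0 0"

```text
t: 24.05
tcp_pos: [0.5576, -0.1014, 0.1577]
tool_rot: [-0.11, -0.698, 0.698, 0.11]
force: [1.1, 2.6, -0.3]
finger_gap: -0.002
```

```bash
python3 st.py
```

```text
24.05 chest [  1.84 -87.98 157.73] F [ 0.27  2.78 -0.27] [-0.38  0.55  1.65 -0.    0.94  1.51]
[ 0.0018  0.0017 -0.038 ] [-0.0001  0.0004  0.    ]
```

Emit:
play_rows --pt "0 0 0.0007 0 0 0" --pt "0 0 0.0015 0 0 0" --pt "0 0 0.0015 0 0 0"

```text
t: 24.35
tcp_pos: [0.5574, -0.1018, 0.1577]
tool_rot: [0.111, 0.699, -0.698, -0.111]
force: [3.1, 6.2, 0.3]
finger_gap: 0.003
```

```bash
python3 st.py
```

```text
24.35 chest [  1.83 -88.37 157.71] F [1.08 6.84 0.25] [-0.38  0.55  1.65  0.    0.94  1.5 ]
[ 0.0018  0.0018 -0.0384] [ 0.0021 -0.0003 -0.0001]
```

Emit:
play_rows --pt "0 0 0.0005 0 0 0" --pt "0 0 0.001 0 0 0" --pt "0 0 0.001 0 0 0"

```text
t: 24.65
tcp_pos: [0.5574, -0.1019, 0.1577]
tool_rot: [0.111, 0.7, -0.697, -0.111]
force: [3.0, 7.9, 0.5]
finger_gap: 0.005
```

```bash
python3 st.py
```

```text
24.65 chest [  1.82 -88.48 157.72] F [0.4  8.47 0.53] [-0.38  0.55  1.65  0.    0.94  1.5 ]
[ 0.0018  0.0019 -0.0385] [ 0.0036 -0.0006 -0.0003]
```

The force rises with no further motion, so the bolt is at its end stop. I'll back off, lift and check.

Emit:
play_rows --pt "0 0 -0.004 0 0 0" --pt "0 0 -0.01 0 0 0" --pt "0 0 -0.012 0 0 0" --pt "0 -0.02 -0.012 0 0 0" --pt "0 -0.05 -0.012 0 0 0" --pt "0.03 -0.06 0.02 0 0 0" --pt "0.06 -0.06 0.06 0 0 0" --pt "0.09 -0.06 0.1 0 0 0" --pt "0.1 -0.06 0.13 0 0 0" --pt "0.1 -0.06 0.16 0 0 0" --pt "0.1 -0.06 0.16 0 0 0" --pt "0.1 -0.06 0.16 0 0 0"

```text
t: 25.85
tcp_pos: [0.412, -0.2257, 0.2178]
tool_rot: [-0.111, -0.698, 0.698, 0.111]
force: [-0.9, 0.2, -0.1]
finger_gap: -0.002
```

```bash
python3 look.py 5 "(3.5,-2,2.8)";python3 st.py
python3 - <<'E'
from unroll import *
big=[]
for n in("top","side"):
    im=cv2.imread(f"pics/{n}5.png");r0,r1,c0,c1=(120,200,215,335) if n=="top" else (130,250,220,330);f=5 if n=="top" else 4.5
    b=cv2.resize(im[r0:r1,c0:c1],None,fx=f,fy=f,interpolation=cv2.INTER_CUBIC)
    for yc in(-75,-110):
        q=((proj(n,W([15,15,-15,-15],[yc+7,yc-7,yc-7,yc+7],[170]*4))-[c0,r0]+.5)*f).astype(int);cv2.polylines(b,[q],True,(0,0,255),1)
    cv2.imwrite(f"pics/bolt_{n}.png",b)
E
```

```text
25.95
25.95 chest [ -98.31 -249.84  217.62] F [-1.36  0.28  0.43] [-0.74  0.34  1.83  0.    0.98  1.15]
[-0.0985  0.0616 -0.1997] [0.0003 0.0008 0.0006]
```

View pics/bolt_top.png

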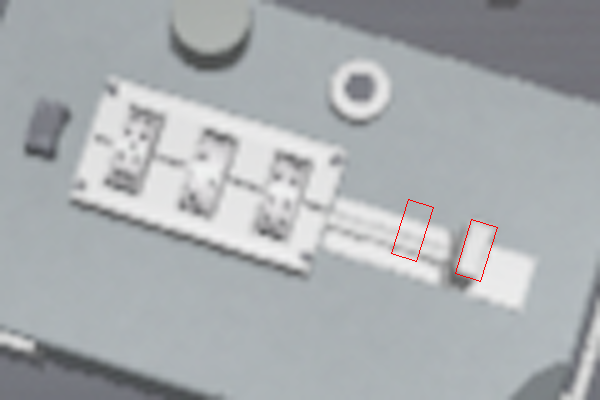

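View pics/un5.png

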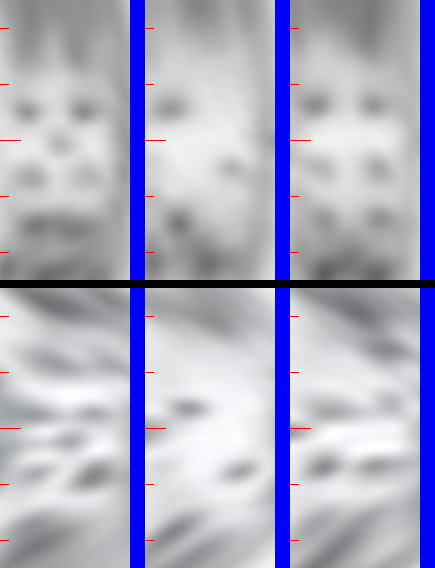

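View pics/top5.png

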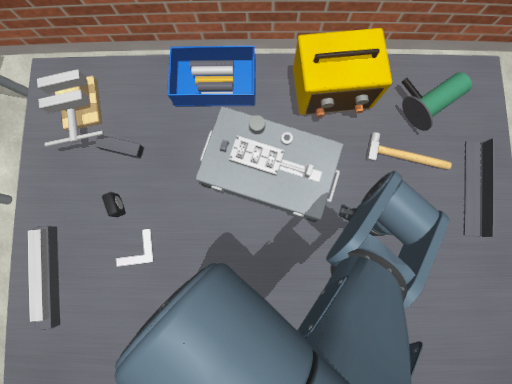

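The knob sits exactly on the fully drawn outline at about (477,250). The wheels are unchanged at 5-2-4, the loose things are where they were, and the arm is clear.

```bash
python3 -c "
from station import *
print(sign_off())"
```

```text
the job is handed in; nothing more can be done
None
```

The tool chest is unlocked and handed in at about 26 s: the wheels read 5 - 2 - 4 and the bolt is fully drawn.

**What I did**
- **Left wheel:** one stroke away from the robot took it from 4 to 5.
- **Right wheel:** two strokes toward the robot took it from 6 to 4.
- **Middle wheel:** it already showed 2, about 6° short, so I only nudged it by about 2 mm.
- **Bolt:** I pushed it right with shut fingers at about 3 N until it stopped. The force there rose to about 8.5 N with no further motion.

The highest press read on a wheel was 8.7 N, against the 20 N limit. These are readings at the ends of moves, not a continuous record.

**Last checks**
- **Wheels:** all three pip patterns read 5-2-4 in both pictures, each within about 4° of straight up.
- **Bolt:** the knob lies on the outline expected for 35 mm of travel.
- **Surroundings:** the loose things look unmoved and the arm is clear.

**What disagreed**
- The two cameras differ by about 4 to 8° on each wheel's angle, so I took the mean. Either reading alone is still inside the 14° allowed.
- On the strokes toward the robot the arm lagged the command by about 3 mm, so I measured those strokes by the actual tool position.

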